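# Find a cast wheel's heavy side on the balancing stand and hold it down

## Robot

A 6-joint arm with a two-finger parallel gripper is mounted at the origin on the work surface. World frame = base frame: x ahead of the robot, y to its left, z up, the work surface at z = 0. Lengths are in m, angles in rad, forces in N, time in s.
With the tool pointing down it reaches from about 0.225 to 0.875 m from the base axis. Payload 3.4 kg.
Tool frame: the origin (TCP) lies at the very end of the fingers, on their centre line; the grasp point (between the pads) lies 19 mm behind it; z points along the fingers, y is the direction in which the jaws open and shut (so a half turn about z gives the same grasp; the last joint's range is limited). The gripper opens to 85 mm and grips with 20 to 120 N. Pads are 22 mm wide; open, the fingers measure 114 mm over their backs; the gripper's body (76 mm by 85 mm) begins 54 mm behind the grasp point. The pads swing forward as they close: fully open they stand 13 mm farther back than shut.
Start: joints at [0.992, 0.276, 1.505, -0, 1.361, -0.121], TCP at [0.254, 0.516, 0.231] pointing down, gripper open.
Joint ranges: [-2.89, 2.89], [-0.75, 2.08], [0.22, 2.7], [-1.18, 4.32], [0.11, 2.71], [-2.7, 2.7]. Speed limits (rad/s): [2.57, 2.57, 3.14, 3.14, 3.14, 3.14].

## Interface

Orientations are given as a unit quaternion [w, x, y, z].
In Python, from rig import get_state, get_image, calibration, sign_off gives the robot as it stands. The module is installed in compiled form; this text tells all that it offers.
- The arm moves only by the tool drive_tool, never from a script. Its argument "targets" is one flat list of numbers, 7 for each row, row after row: the turn, a rotation vector about the tool's x, y, z in degrees, then the shift along the tool's x, y, z in mm, then the opening, from 0 (shut) to 1 (fully open). In form: [wx, wy, wz, tx, ty, tz, fingers, wx, wy, wz, tx, ty, tz, fingers, ...]. A call has 1 to 12 rows; each row shifts and turns the commanded pose from where the row before left it, along the tool's axes as they then stand; what a row does not reach is not made up. A row lasts 1/8 s, in which the tool goes at most 62.5 mm and 10.7 degrees, less where a joint would pass 70% of its speed; a pose out of reach is approached as far as the arm can. A call is refused whole if a number of a shift passes 62.5 or a number of a turn 10.7, either way. A call with a gripper value outside its range is refused whole. The fingers move at their own pace and stop on an object; "grip_force" is the grip in N (left out, the last holds). Time passes only in rows, so rows that do not move let the fingers close. It gives the time, the measured TCP pose, the force and the opening at its end, in the units of the state.
- get_state(): the state, without advancing time (a new reading comes with each control period).
- get_image(name): name is "scene" or "top" or "wrist"; returns the picture (480x640x3 uint8, red, green, blue); there is no depth.
- calibration(name): a dict with "mtx" (3x3 intrinsics, pixels), "world_to_cam" (4x4, takes a point from world to camera coordinates); the wrist camera has in their place "hand_eye" (4x4, takes a point from camera to tool coordinates, whose origin is the TCP and whose axes are the flange's). Camera axes: x right, y down, z forward; pixel columns grow to the right and rows downward; lengths in m; the calibration is good to about 2 mm. A picture is of the moment at which its call begins: read the wrist's pose just before it. calibration takes no time and is no camera call.
- sign_off(): hands the job in, once; it reports no verdict.
The state is a dict: "clock": time; "qpos": joint angles; "qd": joint speeds; "effort": joint torques, N m; "position": TCP position; "ee_rot": TCP orientation; "contact_force": force on the tool from outside, world axes, zero at the start; "moment": the same for the moment, N m; "width": finger opening in m.
Only numpy, scipy, OpenCV 4.12 (cv2) and the standard library are available. Lean on these libraries where they do the work, as an engineer would, in place of code of your own. Each camera call takes 0.05 s, during which the arm holds its last target.

## Task

The cast wheel on the green balancing stand is heavier on one side, which cannot be seen, and its stiff bearing lets it rest at any angle. Pull the red locking cap up to free the wheel, crank the wheel round slowly to feel where its heavy side is, and bring that side straight down over the brass pointer. Finish while holding: keep the crank handle gripped there with the wheel still, the cap left up, and leave everything else on the bench where it is.

Things in the scene. Friction and masses are not known exactly. Their poses are not given: they have to be found in the camera images.
- axle (a point): Centre of the grey cast wheel (150 mm across, 30 thick), on its level axle 140 mm above the bench. Fixed to the green stand (base 200 x 150 x 15 mm, upright on the wheel's +y side). Stand's frame: z up, y along the axle, the crank handle sticks out to -y. The wheel turns endlessly both ways; a slug of about 0.55 kg is cast unseen inside, about 42 mm from the centre, at a place that differs every time.
- crank_grip (a point): Grip point on the crank handle's centre line: a free-spinning black sleeve 22 mm thick, 72 long, parallel to the axle and 55 mm from it. The point is 57 mm out from the wheel's face (72 mm from the wheel's centre along -y), 22 mm short of the sleeve's end; height 85 to 195 mm. Taken from above, fingers closing across the axle, it can be carried round the whole circle without turning the gripper.
- wheel (a joint): Crank angle, rad: 0 with handle straight up, grows as it goes towards the stand's +x, then down; starts within 0.3 of 0. It does not tell where the slug is. But for the slug the wheel is balanced. With the crank held still after a slow move the bearing drag fades and the hand carries the slug alone: up to 3.3 to 5 N with the heavy side level, none with it straight down or up. The grip on the handle yields some mm.
- pointer (a point): Tip of the brass pointer on the stand's base, straight below the wheel's centre. How it feels: the slug turns the wheel with 0.18 to 0.27 N m at most, the bearing drags with 0.30 N m either way, so it rests at any angle and never swings by itself. Cranking slowly takes 0.5 to 10.5 N at the handle: more while the heavy side is lifted, less while it sinks.
- cap (a point): Centre of the red locking cap on top of the upright: upright cylinder 26 mm across, 34 high; centre 239 mm above the bench when down, 53 mm from the wheel's centre along +y. The upright ends 10 mm below the cap, the wheel's rim is beside it: grip from above, at or above its middle, fingers closing along the stand's x. Its steel tongue, when down, keeps the wheel from turning past about 0.4 rad.
- lock (a joint): How far the cap is pulled up, m: 0 fully down (locked), 0.030 fully up. It moves straight up, takes about 5 to 6 N and stays where it is left. From 0.018 on the wheel is free.
- bowl: Bystander: small blue ceramic bowl, 110 mm across, 48 mm high. Origin at its underside's centre.
- jar: Bystander: amber jar with steel lid, 60 mm across, 75 mm high. Origin at its underside's centre.
- spool: Bystander: turned wooden spool, 52 mm across, 50 mm high. Origin at its underside's centre.
- woodbox: Bystander: dark wooden box, 110 x 70 x 45 mm. Origin at its underside's centre.
- gauge: Bystander: brass ring, 60 mm across, 14 mm high. Origin at its underside's centre.
- driver: Bystander: screwdriver with red handle, 170 mm, lying.
- brush: Bystander: brush, 170 mm, lying.

How it is judged:
On the way, in this order (a step that is already met when the one before it is completed fails the run):
1. the red locking cap is pulled up so that the wheel is free (value of joint lock above 0.018 m), for 0.2 s.
2. the crank handle is gripped and the wheel is cranked away from its starting place, out of the lock's reach (contact force between the fingers and handle above 2 N and (value of joint wheel above 0.5 rad or value of joint wheel below -0.5 rad)).
At the end, for the whole second after the job is handed in: The wheel's heavy side points straight down within 15 degrees, the wheel is still (under 0.05 rad/s), the fingers still grip the crank handle (over 3 N), and the locking cap stands at least 18 mm up (value of joint lock above 0.018 m and angle between slug's own z axis and vertical below 0.26 rad and contact force between the fingers and handle above 3 N and velocity of joint wheel between -0.05 and 0.05 rad/s); the arm keeps its last pose, push and grip.
It fails at once if a bystander (bowl, jar, spool, wooden box, brass ring, screwdriver or brush) is pushed more than 30 mm from its place (distance of any of bowl, jar, spool, woodbox, gauge, driver, brush from where it was at the start of the episode above 0.03 m).
It also fails if it takes over 67 s, if anything falls off the work surface, if the arm or the gripper's body presses on something with over 40 N, if the wrist force passes 120 N, or if a joint passes its speed limit or range.

## Working session

There is one attempt and no reset: what is moved stays moved. The work goes in short steps, Python scripts to look and compute and a tool call to move; the robot and the scene stay as the last step left them, time stands still between calls to the robot, and variables do not carry over. Pictures are saved under pics/ and viewed, and the job is handed in when it is done.

Besides the shell and the picture viewer there is one more tool, called by a JSON object that holds its "fn" and its "kwargs", one argument or row to a line. drive_tool: Moves the arm, as the interface text tells. Its arguments: {"type":"object","properties":{"targets":{"type":"array"},"grip_force":{"type":"number"}},"required":["targets"]}

```bash
mkdir -p pics; python3 - <<'E'
from rig import *
import cv2,numpy as np
s=get_state();print({k:np.round(v,4).tolist() for k,v in s.items()})
for n in("scene","top","wrist"):
    cv2.imwrite(f"pics/{n}0.png",get_image(n)[:,:,::-1]);c=calibration(n)
    for k in c:print(n,k,np.round(c[k],4).tolist() if not isinstance(c[k],str) else c[k])
E
```

```text
{'clock': 0.0, 'qpos': [0.992, 0.2766, 1.5061, 0.0, 1.3607, -0.1209], 'qd': [-0.0001, 0.0015, -0.0003, -0.0001, -0.0009, -0.0016], 'effort': [0.001, -41.6761, -24.5801, -0.0001, 0.011, -0.0], 'position': [0.2539, 0.5153, 0.2304], 'ee_rot': [-0.0003, 0.227, 0.9739, -0.0009], 'contact_force': [0.1117, 0.4369, 0.1408], 'moment': [0.025, 0.0259, 0.0286], 'width': 0.0852}
scene mtx [[489.5062, 0.0, 318.9855], [0.0, 489.5062, 239.4932], [0.0, 0.0, 1.0]]
scene world_to_cam [[0.3651, 0.9309, -0.014, -0.1816], [0.6525, -0.2666, -0.7094, -0.2418], [-0.6641, 0.2498, -0.7047, 1.588], [0.0, 0.0, 0.0, 1.0]]
top mtx [[594.4351, 0.0, 319.9866], [0.0, 594.4351, 245.8845], [0.0, 0.0, 1.0]]
top world_to_cam [[0.0162, -0.9998, -0.0088, -0.0169], [-0.9854, -0.0144, -0.1698, 0.5364], [0.1697, 0.0115, -0.9854, 1.808], [0.0, 0.0, 0.0, 1.0]]
wrist mtx [[410.1524, 0.0, 321.8688], [0.0, 410.1524, 233.1247], [0.0, 0.0, 1.0]]
wrist hand_eye [[-0.0006, -0.952, -0.3061, 0.079], [1.0, -0.0001, -0.0018, 0.0006], [0.0017, -0.3061, 0.952, -0.1422], [0.0, 0.0, 0.0, 1.0]]
```

View pics/scene0.png

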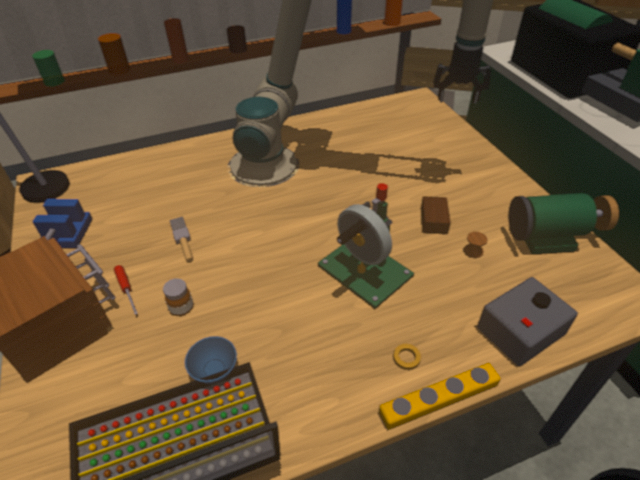

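View pics/top0.png

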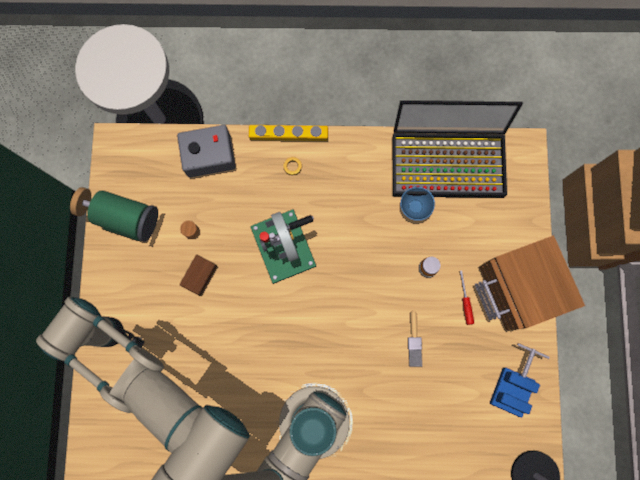

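View pics/wrist0.png

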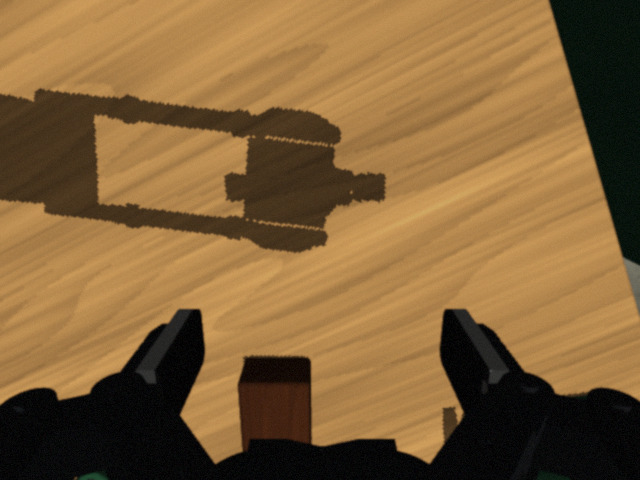

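The scene view shows the stand at about (365,260) with the cap at (381,190) and the handle at (352,235). In the top view the stand is at about (284,245), the cap at (265,238) and the handle at (302,221). I'll zoom in on both.

```bash
python3 - <<'E'
import cv2,numpy as np
a=cv2.imread("pics/top0.png")[195:295,235:335];b=cv2.imread("pics/scene0.png")[170:310,310:420]
cv2.imwrite("pics/topz.png",cv2.resize(a,(600,600),interpolation=cv2.INTER_CUBIC));cv2.imwrite("pics/scenez.png",cv2.resize(b,(440,560),interpolation=cv2.INTER_CUBIC))
E
```

```text
(no output)
```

View pics/topz.png

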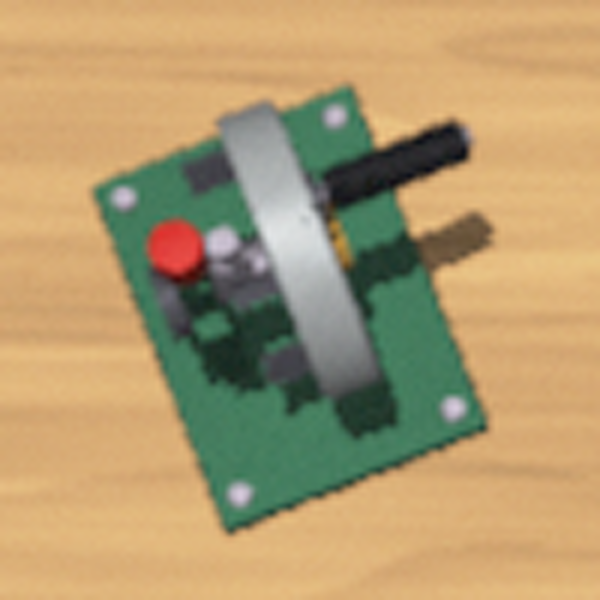

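View pics/scenez.png

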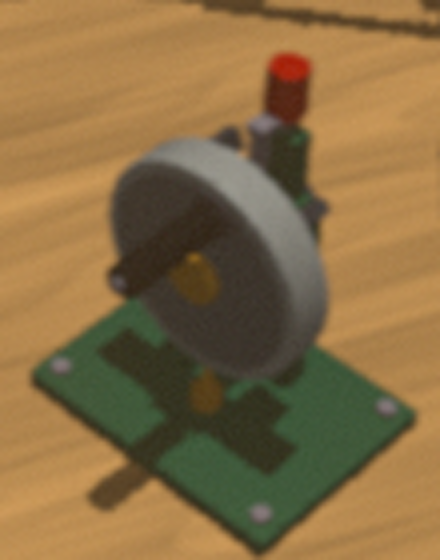

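```bash
cat > h.py <<'E'
import numpy as np
from rig import calibration
from scipy.optimize import least_squares
def proj(n,P):
    c=calibration(n);P=np.atleast_2d(P);q=P@np.array(c["world_to_cam"])[:3,:3].T+np.array(c["world_to_cam"])[:3,3]
    q=q@np.array(c["mtx"]).T;return q[:,:2]/q[:,2:]
E
python3 - <<'E'
from h import *
T=lambda X,Y:((X+.5)/6-.5+235,(Y+.5)/6-.5+195)
S=lambda X,Y:((X+.5)/4-.5+310,(Y+.5)/4-.5+170)
# stand-frame points: base centre offset unknown along y
def model(p):
    x,y,a,th,oy=p
    R=np.array([[np.cos(a),-np.sin(a),0],[np.sin(a),np.cos(a),0],[0,0,1]])
    W=lambda q:np.array(q)@R.T+[x,y,0]
    sx=[.1,.1,-.1,-.1];sy=[.075,-.075,-.075,.075]
    base=[[sx[i],sy[i]+oy,.015] for i in range(4)]
    cap=[[0,.053,.256]]
    he=[[.055*np.sin(th),-.094,.14+.055*np.cos(th)]]
    return proj("top",W(base+cap+he)),proj("scene",W(base[1:2]+base[2:3]+base[0:1]*0+cap+he)),W([[0,0,.14]]+cap+[[.055*np.sin(th),-.072,.14+.055*np.cos(th)]])
to=np.array([T(95,188),T(350,88),T(487,423),T(226,526),T(176,246),T(463,134)])
so=np.array([S(262,545),S(35,377),S(290,67),S(119,280)])
def f(p):
    t,s,_=model(p)
    # scene corners order-check below
    return np.r_[(t-to).ravel(),(s-so).ravel()[4:]]
r=least_squares(f,[.42,.08,.3,0,0]);print(r.x,np.abs(r.fun).max());print(r.fun.reshape(-1,2).round(2))
t,s,w=model(r.x);print(s-so,s);print(w)
E
```

```text
[0.54725621 0.09656485 0.40111478 0.16243295 0.01430441] 1.303463712768064
[[-0.9  -0.36]
 [ 0.25 -0.98]
 [ 0.77  0.44]
 [-0.02  1.11]
 [-0.23  0.17]
 [ 0.44  1.17]
 [ 0.56  0.06]
 [ 0.12  1.3 ]]
[[ 0.76422829  0.8291569 ]
 [-1.48853494 -1.24328233]
 [ 0.56231911  0.05677329]
 [ 0.12045382  1.30346371]] [[375.88922829 306.7041569 ]
 [316.88646506 262.63171767]
 [382.68731911 186.43177329]
 [339.49545382 240.92846371]]
[[0.54725621 0.09656485 0.14      ]
 [0.52656264 0.14535804 0.256     ]
 [0.58355683 0.0337526  0.19427602]]
```

```bash
cat >> h.py <<'E'
from scipy.spatial.transform import Rotation as Ro
from rig import get_state,get_image
A=0.4011;AX=np.array([.5473,.0966,.14]);SX=np.array([np.cos(A),np.sin(A),0]);SY=np.array([-np.sin(A),np.cos(A),0])
def Rt(s=None):
    s=s or get_state();q=s["ee_rot"];return Ro.from_quat([q[1],q[2],q[3],q[0]])
GOAL=Ro.from_matrix(np.c_[SY,SX,[0,0,-1]])
def togo(P,s=None):
    s=s or get_state();R=Rt(s)
    print("rotvec deg in tool:",(R.inv()*GOAL).as_rotvec(degrees=True).round(2))
    d=np.array(P)-s["position"];print("shift tool now mm",(R.inv().apply(d)*1e3).round(1)," in goal frame",(GOAL.inv().apply(d)*1e3).round(1))
E
python3 - <<'E'
from h import *
togo(AX+.053*SY+[0,0,.20])
E
```

```text
rotvec deg in tool: [-8.000e-02  2.000e-02  4.079e+01]
shift tool now mm [-408.1 -211.6 -109.1]  in goal frame [-447.2  106.6 -109.4]
```

{"fn": "drive_tool", "kwargs": {
  "targets": [0,0,10.2,0,0,-28,1,0,0,10.2,0,0,-28,1,0,0,10.2,0,0,-28,1,0,0,10.2,0,0,-25,1,0,0,0,-56,13.5,0,1,0,0,0,-56,13.5,0,1,0,0,0,-56,13.5,0,1,0,0,0,-56,13.5,0,1,0,0,0,-56,13.5,0,1,0,0,0,-56,13.5,0,1,0,0,0,-56,13.5,0,1,0,0,0,-55,12,0,1]
}}

```text
clock: 1.65
position: [0.5275, 0.1442, 0.34]
ee_rot: [-0.0, 0.552, 0.834, 0.0]
contact_force: [-0.0, -0.4, -0.3]
width: 0.0853
```

```bash
python3 - <<'E'
from h import *
import cv2
s=get_state();print(s["clock"],s["position"],s["qpos"]);cv2.imwrite("pics/w1.png",get_image("wrist")[:,:,::-1])
togo(AX+.053*SY+[0,0,.20])
c=calibration("wrist");H=np.array(c["hand_eye"])
def pw(P):
    t=Rt(s).inv().apply(P-s["position"]);q=H[:3,:3].T@(t-H[:3,3]);q=np.array(c["mtx"])@q;return (q/q[2])[:2]
for n,P in dict(captop=AX+.053*SY+[0,0,.116],capc=AX+.053*SY+[0,0,.099],wheeltop=AX+[0,0,.075],hend=AX-.094*SY+.055*np.sin(.162)*SX+[0,0,.055*np.cos(.162)]).items(): print(n,pw(P).round(1))
E
```

```text
1.65 [0.52745729 0.14415807 0.34004832] [ 1.39302973e-01  1.91759363e-01  1.35535041e+00  3.36602601e-04
  1.59464755e+00 -2.61426428e-01]
rotvec deg in tool: [ 0.01  0.46 -0.34]
shift tool now mm [ 9.2 -2.  -0.8]  in goal frame [ 9.2 -1.9 -0.7]
captop [321.8 240.9]
capc [321.9 232. ]
wheeltop [322.  292.2]
hend [332.7 383.2]
```

View pics/w1.png

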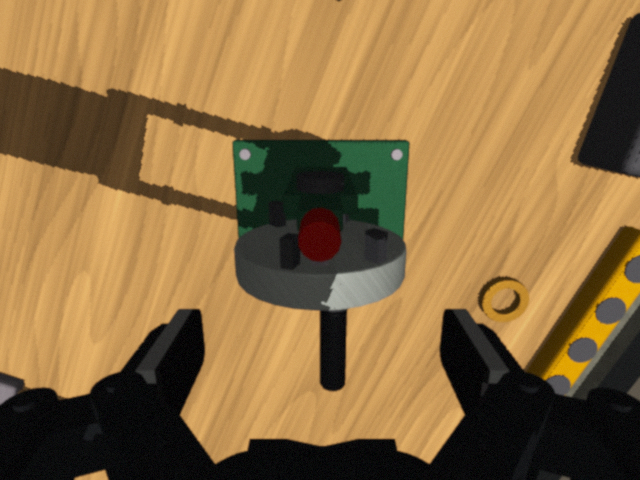

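The wrist view shows the cap top at about (320,241), against a predicted (322,241). The handle end is at (333,387), predicted (333,383). The pose fits, so I'll check that the arm has settled.

```bash
python3 - <<'E'
from h import *
for _ in range(1):
    s=get_state();print(s["clock"],s["position"],s["qd"].round(3));togo(AX+.053*SY+[0,0,.090],s)
E
```

```text
1.7 [0.53194451 0.13769712 0.33926477] [ 0.067 -0.014  0.038  0.048  0.002  0.142]
rotvec deg in tool: [ 0.01  0.46 -0.34]
shift tool now mm [ 10.   -2.  109.2]  in goal frame [  9.2  -1.9 109.3]
```

{"fn": "drive_tool", "kwargs": {
  "targets": [0,0,0,0,0,0,1,0,0,0,0,0,20,1,0,0,0,0,0,20,1,0,0,0,0,0,20,1,0,0,0,0,0,20,1,0,0,0,0,0,10,1,0,0,0,0,0,0,1,0,0,0,0,0,0,1]
}}

```text
clock: 2.7
position: [0.527, 0.1463, 0.2512]
ee_rot: [0.001, 0.552, 0.834, 0.001]
contact_force: [-0.4, -0.1, -1.0]
width: 0.0855
```

```bash
python3 - <<'E'
from h import *
s=get_state();print(s["clock"],s["position"],s["contact_force"]);togo(AX+.053*SY+[0,0,.086],s)
E
```

```text
2.7 [0.52698133 0.14627706 0.25119415] [-0.39804622 -0.14334265 -1.00328989]
rotvec deg in tool: [0.09 0.01 0.02]
shift tool now mm [-0.7 -0.7 25.2]  in goal frame [-0.7 -0.7 25.2]
```

{"fn": "drive_tool", "kwargs": {
  "targets": [0,0,0,0,0,12,1,0,0,0,-0.5,-0.5,13,1,0,0,0,0,0,0,0.6,0,0,0,0,0,0,0,0,0,0,0,0,0,0,0,0,0,0,0,0,0,0,0,0,0,0,0,0],
  "grip_force": 40
}}

```text
clock: 3.58
position: [0.5255, 0.1447, 0.226]
ee_rot: [-0.0, 0.552, 0.834, -0.001]
contact_force: [-4.0, -2.4, 6.4]
width: 0.0244
```

{"fn": "drive_tool", "kwargs": {
  "targets": [0,0,0,0,0,-6,0,0,0,0,0,0,-6,0,0,0,0,0,0,-6,0,0,0,0,0,0,-6,0,0,0,0,0,0,-5,0,0,0,0,0,0,0,0,0,0,0,0,0,0,0]
}}

```text
clock: 4.45
position: [0.5255, 0.1447, 0.255]
ee_rot: [-0.0, 0.552, 0.834, -0.001]
contact_force: [-4.1, -3.5, -2.2]
width: 0.0248
```

{"fn": "drive_tool", "kwargs": {
  "targets": [0,0,0,0,0,0,1,0,0,0,0,0,0,1,0,0,0,0,0,0,1,0,0,0,0,0,-20,1,0,0,0,0,0,-20,1,0,0,0,0,0,-20,1,0,0,0,0,0,0,1]
}}

```text
clock: 5.32
position: [0.5276, 0.1455, 0.3161]
ee_rot: [0.002, 0.552, 0.834, 0.002]
contact_force: [0.1, 0.5, -0.1]
width: 0.0854
```

```bash
python3 - <<'E'
from h import *
import cv2
s=get_state();print(s["clock"],s["position"]);im=get_image("wrist");cv2.imwrite("pics/w2.png",im[:,:,::-1])
b=get_image("scene")[150:290,310:420,::-1];cv2.imwrite("pics/s2.png",cv2.resize(b,(440,560),interpolation=cv2.INTER_CUBIC))
c=calibration("wrist");H=np.array(c["hand_eye"])
def pw(P):
    t=Rt(s).inv().apply(P-s["position"]);q=H[:3,:3].T@(t-H[:3,3]);q=np.array(c["mtx"])@q;return (q/q[2])[:2]
for n,P in dict(down=AX+.053*SY+[0,0,.116],up=AX+.053*SY+[0,0,.146]).items(): print(n,pw(P).round(1))
togo(AX-.072*SY+.055*np.sin(.162)*SX+[0,0,.055*np.cos(.162)-.019])
E
```

```text
5.325 [0.52763525 0.14551925 0.3161297 ]
down [319.9 257.6]
up [319.8 281.4]
rotvec deg in tool: [ 0.01 -0.02 -0.01]
shift tool now mm [-125.     9.2  138.6]  in goal frame [-125.     9.2  138.6]
```

View pics/w2.png

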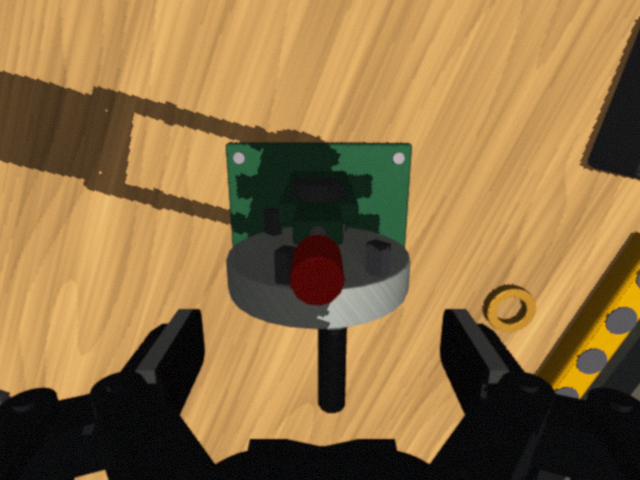

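View pics/s2.png

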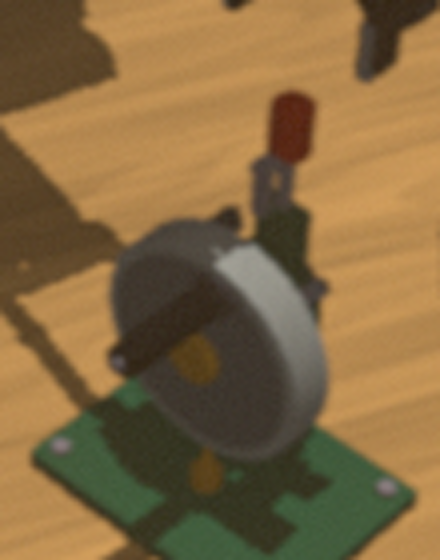

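The cap is up: its top is at (317,280), predicted 281 for fully up, and the scene view shows the tongue exposed. Next I'll move over the handle.

{"fn": "drive_tool", "kwargs": {
  "targets": [0,0,0,-40,3,0,1,0,0,0,-40,3,0,1,0,0,0,-35,3,20,1,0,0,0,-10,0,25,1,0,0,0,0,0,25,1,0,0,0,0,0,20,1,0,0,0,0,0,0,1,0,0,0,0,0,0,1]
}}

```text
clock: 6.42
position: [0.5837, 0.0336, 0.2245]
ee_rot: [0.0, 0.552, 0.834, 0.0]
contact_force: [0.0, -0.2, 0.3]
width: 0.0853
```

```bash
python3 - <<'E'
from h import *
import cv2
s=get_state();print(s["clock"],s["position"]);im=get_image("wrist");cv2.imwrite("pics/w3.png",im[:,:,::-1])
c=calibration("wrist");H=np.array(c["hand_eye"])
def pw(P):
    t=Rt(s).inv().apply(P-s["position"]);q=H[:3,:3].T@(t-H[:3,3]);q=np.array(c["mtx"])@q;return (q/q[2])[:2]
h=AX+.055*np.sin(.162)*SX+[0,0,.055*np.cos(.162)]
print(pw(h-.094*SY),pw(h-.03*SY))
togo(h-.072*SY-[0,0,.017])
E
```

```text
6.425 [0.58369506 0.03364238 0.22450108]
[322.1605115  323.95440019] [322.08443035 191.78447891]
rotvec deg in tool: [ 0.08  0.03 -0.  ]
shift tool now mm [ 0.3 -0.4 47.7]  in goal frame [ 0.3 -0.3 47.7]
```

View pics/w3.png

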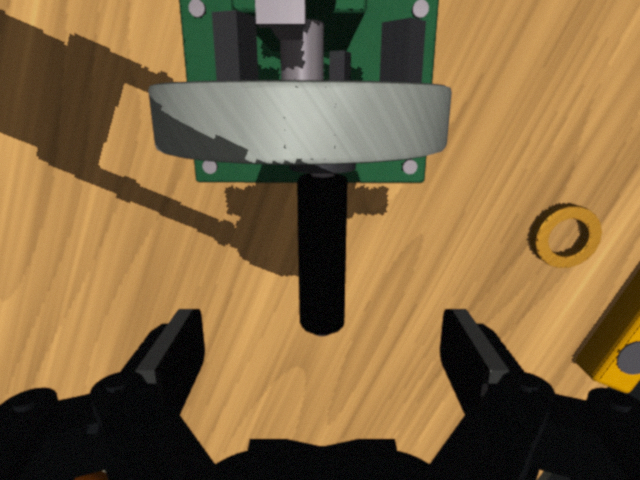

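The handle is centred at column 322 with its end at row 330, which matches. I'll descend and grip.

{"fn": "drive_tool", "kwargs": {
  "targets": [0,0,0,0,0,20,1,0,0,0,0,0,18,1,0,0,0,0,0,9,1,0,0,0,0,0,0,1,0,0,0,0,0,0,0,0,0,0,0,0,0,0,0,0,0,0,0,0,0,0,0,0,0,0,0,0,0,0,0,0,0,0,0],
  "grip_force": 60
}}

```text
clock: 7.6
position: [0.5837, 0.0336, 0.1777]
ee_rot: [0.0, 0.552, 0.834, 0.0]
contact_force: [0.3, -0.3, 2.4]
width: 0.0203
```

```bash
python3 - <<'E'
from h import *
s=get_state();print(s["clock"],s["position"],s["contact_force"],s["width"]);togo(AX-.072*SY+.055*np.sin(.162)*SX+[0,0,.055*np.cos(.162)-.017])
E
```

```text
7.6 [0.58373175 0.03361419 0.17771113] [ 0.30317134 -0.28054375  2.36246922] 0.0203052411188111
rotvec deg in tool: [ 0.05  0.01 -0.01]
shift tool now mm [ 0.2 -0.1  0.4]  in goal frame [ 0.2 -0.1  0.4]
```

```bash
cat >> h.py <<'E'
def arc(a,b,n,C=None):
    "offsets (ty,tz) mm tool rows from crank angle a to b degrees"
    t=np.radians(np.linspace(a,b,n+1));P=np.c_[55*np.sin(t),-55*np.cos(t)].round(1);return np.diff(P,axis=0).round(1)
def feel():
    s=get_state();f=s["contact_force"];p=s["position"]-AX;x=p@SX;z=p[2]+.017;th=np.arctan2(x,z)
    fx=f@SX;fz=f[2];print("t",s["clock"],"th",np.degrees(th).round(1),"r",(np.hypot(x,z)*1e3).round(1),"Ft",(fx*np.cos(th)-fz*np.sin(th)).round(2),"Fr",(fx*np.sin(th)+fz*np.cos(th)).round(2),"Fy",(f@SY).round(2),"w",s["width"].round(4))
E
python3 - <<'E'
from h import *
feel()
for a in (9,54,99,144,189,234,279): print(a,arc(a,a+45,8).tolist())
E
```

```text
Traceback (most recent call last):
  File "h.py", line 22, in feel
    fx=f@SX;fz=f[2];print("t",s["clock"],"th",np.degrees(th).round(1),"r",(np.hypot(x,z)*1e3).round(1),"Ft",(fx*np.cos(th)-fz*np.sin(th)).round(2),"Fr",(fx*np.sin(th)+fz*np.cos(th)).round(2),"Fy",(f@SY).round(2),"w",s["width"].round(4))
                                                                                                                                                                                                                        ^^^^^^^^^^^^^^^^
AttributeError: 'float' object has no attribute 'round'
```

```bash
sed -i 's/s\["width"\].round(4)/round(s["width"],4)/' h.py
python3 - <<'E'
from h import *
feel()
for a in (9,54,99,144,189,234,279): print(a,arc(a,a+45,8).tolist())
E
```

```text
t 7.6 th 9.3 r 55.4 Ft -0.21 Fr 2.36 Fy -0.38 w 0.0203
9 [[5.3, 1.1], [5.1, 1.6], [5.0, 2.1], [4.7, 2.6], [4.5, 3.0], [4.1, 3.5], [3.8, 3.9], [3.4, 4.2]]
54 [[3.0, 4.5], [2.4, 4.8], [2.1, 5.0], [1.5, 5.2], [1.0, 5.3], [0.5, 5.3], [-0.1, 5.4], [-0.6, 5.4]]
99 [[-1.1, 5.3], [-1.6, 5.1], [-2.1, 5.0], [-2.6, 4.7], [-3.0, 4.5], [-3.5, 4.1], [-3.9, 3.8], [-4.2, 3.4]]
144 [[-4.5, 3.0], [-4.8, 2.4], [-5.0, 2.1], [-5.2, 1.5], [-5.3, 1.0], [-5.3, 0.5], [-5.4, -0.1], [-5.4, -0.6]]
189 [[-5.3, -1.1], [-5.1, -1.6], [-5.0, -2.1], [-4.7, -2.6], [-4.5, -3.0], [-4.1, -3.5], [-3.8, -3.9], [-3.4, -4.2]]
234 [[-3.0, -4.5], [-2.4, -4.8], [-2.1, -5.0], [-1.5, -5.2], [-1.0, -5.3], [-0.5, -5.3], [0.1, -5.4], [0.6, -5.4]]
279 [[1.1, -5.3], [1.6, -5.1], [2.1, -5.0], [2.6, -4.7], [3.0, -4.5], [3.5, -4.1], [3.9, -3.8], [4.2, -3.4]]
```

{"fn": "drive_tool", "kwargs": {
  "targets": [0,0,0,0,5.3,1.1,0,0,0,0,0,5.1,1.6,0,0,0,0,0,5.0,2.1,0,0,0,0,0,4.7,2.6,0,0,0,0,0,4.5,3.0,0,0,0,0,0,4.1,3.5,0,0,0,0,0,3.8,3.9,0,0,0,0,0,3.4,4.2,0,0,0,0,0,0,0,0,0,0,0,0,0,0,0,0,0,0,0,0,0,0,0,0,0,0,0,0,0]
}}

```text
clock: 9.1
position: [0.6154, 0.047, 0.1556]
ee_rot: [-0.001, 0.552, 0.834, -0.001]
contact_force: [-3.8, -3.3, 5.9]
width: 0.0202
```

```bash
python3 -c "
from h import *
feel()"
```

```text
t 9.1 th 53.1 r 54.2 Ft -7.55 Fr -0.29 Fy -1.51 w 0.0202
```

{"fn": "drive_tool", "kwargs": {
  "targets": [0,0,0,0,0,0,0,0,0,0,0,0,0,0,0,0,0,0,0,0,0,0,0,0,0,0,0,0]
}}

```text
clock: 9.6
position: [0.6154, 0.047, 0.1556]
ee_rot: [-0.001, 0.552, 0.834, -0.001]
contact_force: [-4.8, -2.4, 5.8]
width: 0.0202
```

```bash
python3 -c "
from h import *
feel()"
```

```text
t 9.6 th 53.1 r 54.2 Ft -7.82 Fr -0.8 Fy -0.35 w 0.0202
```

{"fn": "drive_tool", "kwargs": {
  "targets": [0,0,0,0,0,0,0,0,0,0,0,0,0,0,0,0,0,0,0,0,0,0,0,0,0,0,0,0,0,0,0,0,0,0,0,0,0,0,0,0,0,0,0,0,0,0,0,0,0]
}}

```text
clock: 10.48
position: [0.6154, 0.047, 0.1556]
ee_rot: [-0.001, 0.552, 0.834, -0.001]
contact_force: [-4.4, -2.2, 6.0]
width: 0.0203
```

```bash
python3 - <<'E'
from h import *
feel()
import cv2
b=get_image("scene")[150:290,310:420,::-1];cv2.imwrite("pics/s3.png",cv2.resize(b,(440,560),interpolation=cv2.INTER_CUBIC))
E
```

```text
t 10.475 th 53.1 r 54.2 Ft -7.75 Fr -0.35 Fy -0.32 w 0.0203
```

View pics/s3.png

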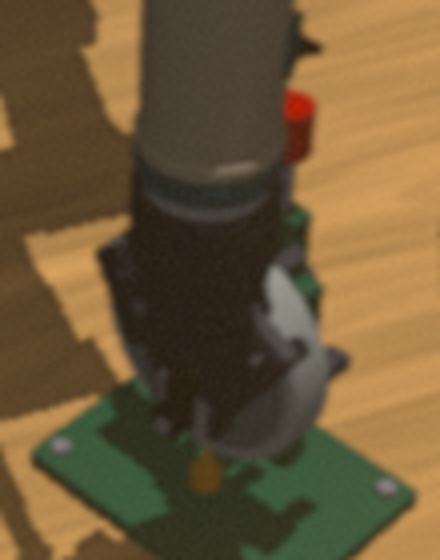

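{"fn": "drive_tool", "kwargs": {
  "targets": [0,0,0,0,3.0,4.5,0,0,0,0,0,2.4,4.8,0,0,0,0,0,2.1,5.0,0,0,0,0,0,1.5,5.2,0,0,0,0,0,1.0,5.3,0,0,0,0,0,0.5,5.3,0,0,0,0,0,-0.1,5.4,0,0,0,0,0,-0.6,5.4,0,0,0,0,0,0,0,0,0,0,0,0,0,0,0,0,0,0,0,0,0,0,0,0,0,0,0,0,0]
}}

```text
clock: 12.02
position: [0.6242, 0.0507, 0.1142]
ee_rot: [-0.001, 0.552, 0.834, -0.001]
contact_force: [-4.6, -2.4, 4.0]
width: 0.0202
```

```bash
python3 -c "
from h import *
feel()"
```

```text
t 12.025 th 99.4 r 53.6 Ft -3.12 Fr -5.78 Fy -0.38 w 0.0202
```

{"fn": "drive_tool", "kwargs": {
  "targets": [0,0,0,0,-1.1,5.3,0,0,0,0,0,-1.6,5.1,0,0,0,0,0,-2.1,5.0,0,0,0,0,0,-2.6,4.7,0,0,0,0,0,-3.0,4.5,0,0,0,0,0,-3.5,4.1,0,0,0,0,0,-3.9,3.8,0,0,0,0,0,-4.2,3.4,0,0,0,0,0,0,0,0,0,0,0,0,0,0,0,0,0,0,0,0,0,0,0,0,0,0,0,0,0]
}}

```text
clock: 13.52
position: [0.6047, 0.0425, 0.0793]
ee_rot: [-0.0, 0.552, 0.834, -0.001]
contact_force: [-4.9, -1.9, 8.9]
width: 0.0205
```

```bash
python3 -c "
from h import *
feel()"
```

```text
t 13.525 th 144.1 r 54.0 Ft -0.95 Fr -10.27 Fy 0.13 w 0.0205
```

{"fn": "drive_tool", "kwargs": {
  "targets": [0,0,0,0,-5.0,2.5,0,0,0,0,0,-5.3,1.9,0,0,0,0,0,-5.0,2.1,0,0,0,0,0,-5.2,1.5,0,0,0,0,0,-5.3,1.0,0,0,0,0,0,-5.3,0.5,0,0,0,0,0,-5.4,-0.1,0,0,0,0,0,-5.4,-0.6,0,0,0,0,0,0,0,0,0,0,0,0,0,0,0,0,0,0,0,0,0,0,0,0,0,0,0,0,0]
}}

```text
clock: 15.02
position: [0.5655, 0.026, 0.0695]
ee_rot: [-0.001, 0.552, 0.834, -0.001]
contact_force: [-4.3, -3.0, 3.1]
width: 0.0199
```

```bash
python3 -c "
from h import *
feel()"
```

```text
t 15.025 th -168.6 r 54.6 Ft 5.67 Fr -2.03 Fy -1.11 w 0.0199
```

{"fn": "drive_tool", "kwargs": {
  "targets": [0,0,0,0,-5.3,-1.1,0,0,0,0,0,-5.1,-1.6,0,0,0,0,0,-5.0,-2.1,0,0,0,0,0,-4.7,-2.6,0,0,0,0,0,-4.5,-3.0,0,0,0,0,0,-4.1,-3.5,0,0,0,0,0,-3.8,-3.9,0,0,0,0,0,-3.4,-4.2,0,0,0,0,0,0,0,0,0,0,0,0,0,0,0,0,0,0,0,0,0,0,0,0,0,0,0,0,0]
}}

```text
clock: 16.52
position: [0.5328, 0.0122, 0.092]
ee_rot: [-0.001, 0.552, 0.834, -0.001]
contact_force: [-4.6, -3.4, 3.3]
width: 0.0201
```

```bash
python3 -c "
from h import *
feel()"
```

```text
t 16.525 th -123.8 r 55.7 Ft 5.82 Fr 2.85 Fy -1.33 w 0.0201
```

{"fn": "drive_tool", "kwargs": {
  "targets": [0,0,0,0,-3.0,-4.5,0,0,0,0,0,-2.4,-4.8,0,0,0,0,0,-2.1,-5.0,0,0,0,0,0,-1.5,-5.2,0,0,0,0,0,-1.0,-5.3,0,0,0,0,0,-0.5,-5.3,0,0,0,0,0,0.1,-5.4,0,0,0,0,0,0.6,-5.4,0]
}}

```text
clock: 17.52
position: [0.5242, 0.0086, 0.1328]
ee_rot: [-0.0, 0.552, 0.834, -0.0]
contact_force: [-2.4, -3.6, -4.3]
width: 0.0202
```

```bash
python3 -c "
from h import *
feel()"
```

```text
t 17.525 th -80.0 r 56.5 Ft -4.85 Fr 2.84 Fy -2.34 w 0.0202
```

{"fn": "drive_tool", "kwargs": {
  "targets": [0,0,0,0,0,0,0,0,0,0,0,0,0,0,0,0,0,0,0,0,0,0,0,0,0,0,0,0]
}}

```text
clock: 18.02
position: [0.5244, 0.0087, 0.1335]
ee_rot: [-0.0, 0.552, 0.834, -0.0]
contact_force: [-4.7, -4.3, 0.6]
width: 0.0201
```

```bash
python3 -c "
from h import *
feel()"
```

```text
t 18.025 th -79.3 r 56.4 Ft -0.51 Fr 6.01 Fy -2.11 w 0.0201
```

{"fn": "drive_tool", "kwargs": {
  "targets": [0,0,0,0,1.1,-5.3,0,0,0,0,0,1.6,-5.1,0,0,0,0,0,2.1,-5.0,0,0,0,0,0,2.6,-4.7,0,0,0,0,0,3.0,-4.5,0,0,0,0,0,3.5,-4.1,0,0,0,0,0,3.9,-3.8,0,0,0,0,0,4.2,-3.4,0]
}}

```text
clock: 19.02
position: [0.5438, 0.0169, 0.1683]
ee_rot: [-0.001, 0.552, 0.834, -0.001]
contact_force: [-4.0, -4.4, -5.3]
width: 0.0204
```

```bash
python3 -c "
from h import *
feel()"
```

```text
t 19.025 th -37.2 r 56.8 Ft -7.51 Fr -1.01 Fy -2.44 w 0.0204
```

{"fn": "drive_tool", "kwargs": {
  "targets": [0,0,0,0,0,0,0,0,0,0,0,0,0,0,0,0,0,0,0,0,0,0,0,0,0,0,0,0]
}}

```text
clock: 19.52
position: [0.5446, 0.0172, 0.1687]
ee_rot: [-0.0, 0.552, 0.834, -0.0]
contact_force: [-4.2, -3.0, -2.8]
width: 0.02
```

```bash
python3 -c "
from h import *
feel()"
```

```text
t 19.525 th -36.2 r 56.6 Ft -5.75 Fr 0.79 Fy -1.15 w 0.02
```

{"fn": "drive_tool", "kwargs": {
  "targets": [0,0,0,0,0,0,0.5,0,0,0,0,0,0,0.5,0,0,0,0,0,0,0.5,0,0,0,0,0,0,0.5]
}}

```text
clock: 20.02
position: [0.5453, 0.0175, 0.1688]
ee_rot: [0.0, 0.552, 0.834, 0.0]
contact_force: [-0.0, -0.3, -0.4]
width: 0.0425
```

```bash
python3 - <<'E'
from h import *
feel();s=get_state();print(s["position"],s["contact_force"])
import cv2
cv2.imwrite("pics/w4.png",get_image("wrist")[:,:,::-1])
E
```

```text
t 20.025 th -35.5 r 56.3 Ft -0.34 Fr -0.27 Fy -0.26 w 0.0425
[0.54534265 0.01745116 0.16880631] [-0.01007832 -0.2910883  -0.41913813]
```

View pics/w4.png

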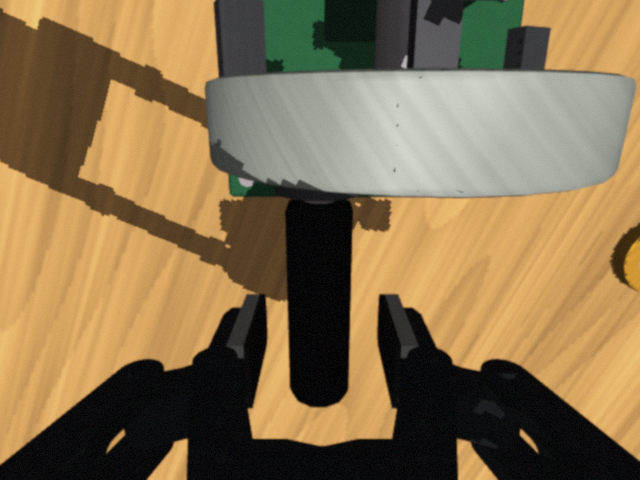

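The handle sits about 3 px, or 1 mm, to the tool's -y side of the jaw centre at column 322, so my circle centre is off by about 1 mm in x. I'll correct that, regrip and sweep backwards.

{"fn": "drive_tool", "kwargs": {
  "targets": [0,0,0,0,-1,0,0.5,0,0,0,0,0,0,0,0,0,0,0,0,0,0,0,0,0,0,0,0,0,0,0,0,0,0,0,0]
}}

```text
clock: 20.7
position: [0.5442, 0.017, 0.1686]
ee_rot: [0.0, 0.552, 0.834, 0.0]
contact_force: [1.0, 0.5, 1.3]
width: 0.0201
```

```bash
python3 - <<'E'
from h import *
feel();s=get_state();print(s["position"],s["contact_force"])
E
```

```text
t 20.7 th -36.6 r 56.9 Ft 1.62 Fr 0.37 Fy 0.04 w 0.0201
[0.54423725 0.01696039 0.1686456 ] [0.97549569 0.45359697 1.26129081]
```

{"fn": "drive_tool", "kwargs": {
  "targets": [0,0,0,0,-4.2,3.4,0,0,0,0,0,-3.9,3.8,0,0,0,0,0,-3.5,4.1,0,0,0,0,0,-3.0,4.5,0,0,0,0,0,-2.6,4.7,0,0,0,0,0,-2.1,5.0,0,0,0,0,0,-1.6,5.1,0,0,0,0,0,-1.1,5.3,0,0,0,0,0,0,0,0,0,0,0,0,0,0,0,0,0,0,0,0,0,0,0,0,0,0,0,0,0]
}}

```text
clock: 22.2
position: [0.5236, 0.0083, 0.1323]
ee_rot: [-0.0, 0.552, 0.834, -0.0]
contact_force: [4.1, 2.9, -1.5]
width: 0.0202
```

```bash
python3 - <<'E'
from h import *
feel();s=get_state();print(s["position"],s["contact_force"])
E
```

```text
t 22.2 th -80.6 r 57.0 Ft -0.67 Fr -5.12 Fy 1.05 w 0.0202
[0.52363172 0.00826248 0.13227537] [ 4.14273855  2.89726397 -1.4929965 ]
```

{"fn": "drive_tool", "kwargs": {
  "targets": [0,0,0,0,-0.6,5.4,0,0,0,0,0,-0.1,5.4,0,0,0,0,0,0.5,5.3,0,0,0,0,0,1.0,5.3,0,0,0,0,0,1.5,5.2,0,0,0,0,0,2.1,5.0,0,0,0,0,0,2.4,4.8,0,0,0,0,0,3.0,4.5,0,0,0,0,0,0,0,0,0,0,0,0,0,0,0,0,0,0,0,0,0,0,0,0,0,0,0,0,0]
}}

```text
clock: 23.7
position: [0.5322, 0.0119, 0.0924]
ee_rot: [-0.0, 0.552, 0.834, -0.0]
contact_force: [0.2, 2.2, 6.8]
width: 0.02
```

```bash
python3 - <<'E'
from h import *
feel();s=get_state();print(s["position"],s["contact_force"])
E
```

```text
t 23.7 th -123.0 r 56.1 Ft 5.07 Fr -4.61 Fy 1.96 w 0.02
[0.53218224 0.01185312 0.09241889] [0.24528651 2.23622471 6.76831666]
```

```bash
cat > fit.py <<'E'
import numpy as np,sys
d=np.array(eval(sys.argv[1]));t=np.radians(d[:,0])
for X in (np.c_[np.sin(t),np.cos(t)],np.c_[np.sin(t),np.cos(t),np.ones(len(t))]):
    c,*_=np.linalg.lstsq(X,d[:,1],rcond=None);de=np.degrees(np.arctan2(c[1],c[0]))
    print("F0",np.hypot(c[0],c[1]).round(2),"target",(180-de)%360,"c",c[2:],"res",(X@c-d[:,1]).round(1))
E
python3 fit.py "[(53,-7.8),(99,-3.1),(144,-.95),(191,5.7),(236,5.8),(281,-.5),(324,-5.75),(279.4,-.67),(237,5.07)]"
```

```text
F0 6.41 target 293.8122306072113 c [] res [ 2.2  1.5  4.2  0.6 -0.4  1.9  2.5  2.3  0.3]
F0 7.35 target 296.3822373863742 c [-1.92549405] res [-0.7 -1.   2.4 -0.5 -1.3  0.5  0.4  0.9 -0.7]
```

{"fn": "drive_tool", "kwargs": {
  "targets": [0,0,0,0,3.9,3.8,0,0,0,0,0,3.8,3.9,0,0,0,0,0,4.1,3.5,0,0,0,0,0,4.5,3.0,0,0,0,0,0,4.7,2.6,0,0,0,0,0,5.0,2.1,0,0,0,0,0,5.1,1.6,0,0,0,0,0,5.3,1.1,0,0,0,0,0,0,0,0,0,0,0,0,0,0,0,0,0,0,0,0,0,0,0,0,0,0,0,0,0]
}}

```text
clock: 25.2
position: [0.5622, 0.0245, 0.0701]
ee_rot: [-0.002, 0.551, 0.834, -0.004]
contact_force: [-5.3, -2.9, 8.2]
width: 0.0203
```

```bash
python3 - <<'E'
from h import *
feel();s=get_state();print(s["position"],s["contact_force"])
E
```

```text
t 25.2 th -164.7 r 54.8 Ft 7.93 Fr -6.31 Fy -0.65 w 0.0203
[0.56218261 0.02452396 0.07011194] [-5.26011142 -2.93431405  8.17216854]
```

{"fn": "drive_tool", "kwargs": {
  "targets": [0,0,0,0,5.4,0.6,0,0,0,0,0,5.4,0.1,0,0,0,0,0,5.3,-0.5,0,0,0,0,0,5.3,-1.0,0,0,0,0,0,5.2,-1.5,0,0,0,0,0,5.0,-2.1,0,0,0,0,0,4.8,-2.4,0,0,0,0,0,4.5,-3.0,0,0,0,0,0,0,0,0,0,0,0,0,0,0,0,0,0,0,0,0,0,0,0,0,0,0,0,0,0]
}}

```text
clock: 26.7
position: [0.599, 0.0401, 0.0769]
ee_rot: [-0.004, 0.551, 0.834, -0.005]
contact_force: [-3.1, -5.0, -8.4]
width: 0.0201
```

```bash
python3 - <<'E'
from h import *
feel();s=get_state();print(s["position"],s["contact_force"])
E
```

```text
t 26.7 th 151.0 r 52.7 Ft 8.27 Fr 5.03 Fy -3.35 w 0.0201
[0.59904605 0.04009701 0.07692819] [-3.10202733 -4.95648087 -8.41494903]
```

```bash
python3 - <<'E'
from h import *
import cv2
b=get_image("scene")[110:310,270:470,::-1];cv2.imwrite("pics/s4.png",cv2.resize(b,(600,600),interpolation=cv2.INTER_CUBIC))
cv2.imwrite("pics/w5.png",get_image("wrist")[:,:,::-1])
feel();s=get_state();print(s["position"],s["contact_force"],s["moment"],s["ee_rot"]);togo(s["position"],s)
print(s["qpos"])
E
```

```text
t 26.8 th 150.9 r 52.7 Ft 8.8 Fr 6.03 Fy -3.43 w 0.0202
[0.59905683 0.0401296  0.07693741] [-3.04996549 -5.01650675 -9.54859263] [-0.81288799  0.43765865  0.12686787] [-0.00353824  0.5513878   0.83422853 -0.00466143]
rotvec deg in tool: [-0.67 -0.04  0.09]
shift tool now mm [0. 0. 0.]  in goal frame [0. 0. 0.]
[-0.04628261  0.43948824  1.66206924 -0.00504954  1.05089377 -0.4464702 ]
```

View pics/s4.png

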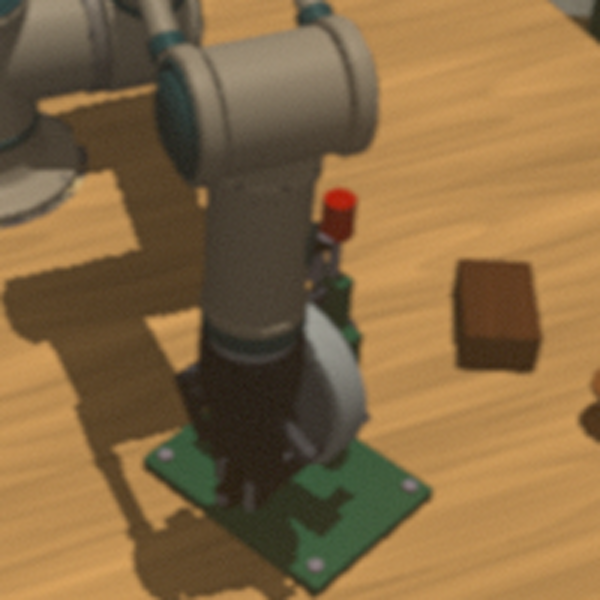

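View pics/w5.png

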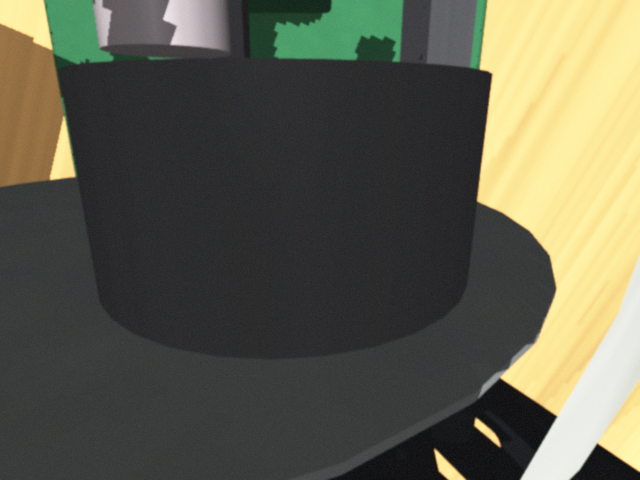

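{"fn": "drive_tool", "kwargs": {
  "targets": [0,0,0,0,4.2,-3.4,0,0,0,0,0,3.9,-3.8,0,0,0,0,0,3.5,-4.1,0,0,0,0,0,3.0,-4.5,0,0,0,0,0,2.6,-4.7,0,0,0,0,0,2.1,-5.0,0,0,0,0,0,1.6,-5.1,0,0,0,0,0,1.1,-5.3,0,0,0,0,0,0,0,0,0,0,0,0,0,0,0,0,0,0,0,0,0,0,0,0,0,0,0,0,0]
}}

```text
clock: 28.3
position: [0.6245, 0.0508, 0.1167]
ee_rot: [0.001, 0.552, 0.834, 0.0]
contact_force: [-2.8, -2.9, 6.1]
width: 0.02
```

```bash
python3 - <<'E'
from h import *
feel();s=get_state();print(s["position"],s["contact_force"],s["ee_rot"],s["moment"])
E
```

```text
t 28.3 th 96.8 r 53.6 Ft -5.6 Fr -4.44 Fy -1.55 w 0.02
[0.62451782 0.05081134 0.11669005] [-2.84357334 -2.88741602  6.08745678] [5.49338912e-04 5.52151755e-01 8.33743360e-01 3.84968928e-04] [-0.52631158  0.52511903  0.15425269]
```

{"fn": "drive_tool", "kwargs": {
  "targets": [0,0,0,0,0.6,-5.4,0,0,0,0,0,0.1,-5.4,0,0,0,0,0,-0.5,-5.3,0,0,0,0,0,-1.0,-5.3,0,0,0,0,0,-1.5,-5.2,0,0,0,0,0,-2.1,-5.0,0,0,0,0,0,-2.4,-4.8,0,0,0,0,0,-3.0,-4.5,0,0,0,0,0,0,0,0,0,0,0,0,0,0,0,0,0,0,0,0,0,0,0,0,0,0,0,0,0]
}}

```text
clock: 29.8
position: [0.6146, 0.0467, 0.1574]
ee_rot: [-0.0, 0.552, 0.834, -0.0]
contact_force: [-2.5, -5.5, -0.8]
width: 0.0199
```

```bash
python3 - <<'E'
from h import *
feel();s=get_state();print(s["position"],s["contact_force"],s["ee_rot"],s["moment"])
E
```

```text
t 29.8 th 51.0 r 54.7 Ft -2.15 Fr -3.93 Fy -4.11 w 0.0199
[0.61458434 0.04667872 0.15743802] [-2.45348539 -5.50063172 -0.81091465] [-3.07588379e-05  5.52041462e-01  8.33816588e-01 -3.48399855e-04] [-0.8837934   0.41680535  0.12786094]
```

The stopped readings scatter because the drag doesn't fade fully. I'll switch to moving readings: the drag is ±5.45 N while turning, so averaging forward and backward cancels it.

{"fn": "drive_tool", "kwargs": {
  "targets": [0,0,0,0,-3.4,-4.2,0,0,0,0,0,-3.8,-3.9,0,0,0,0,0,-4.1,-3.5,0,0,0,0,0,-4.5,-3.0,0]
}}

```text
clock: 30.3
position: [0.6004, 0.0407, 0.1715]
ee_rot: [0.0, 0.552, 0.834, 0.0]
contact_force: [0.4, -4.3, -5.0]
width: 0.02
```

```bash
python3 -c "
from h import *
feel()"
```

```text
t 30.3 th 29.2 r 55.6 Ft 1.31 Fr -5.03 Fy -4.09 w 0.02
```

{"fn": "drive_tool", "kwargs": {
  "targets": [0,0,0,0,-4.7,-2.6,0,0,0,0,0,-5.0,-2.1,0,0,0,0,0,-5.1,-1.6,0,0,0,0,0,-5.3,-1.1,0]
}}

```text
clock: 30.8
position: [0.5823, 0.0331, 0.1789]
ee_rot: [0.0, 0.552, 0.834, 0.001]
contact_force: [1.3, -4.0, -5.8]
width: 0.0204
```

```bash
python3 -c "
from h import *
feel()"
```

```text
t 30.8 th 7.5 r 56.4 Ft 0.36 Fr -5.78 Fy -4.2 w 0.0204
```

{"fn": "drive_tool", "kwargs": {
  "targets": [0,0,0,0,-5.4,-0.6,0,0,0,0,0,-5.4,-0.1,0,0,0,0,0,-5.3,0.5,0,0,0,0,0,-5.3,1.0,0]
}}

```text
clock: 31.3
position: [0.5629, 0.0249, 0.1782]
ee_rot: [0.001, 0.552, 0.834, 0.001]
contact_force: [3.5, -2.0, -5.5]
width: 0.0199
```

```bash
python3 -c "
from h import *
feel()"
```

```text
t 31.3 th -13.8 r 56.9 Ft 1.07 Fr -5.91 Fy -3.18 w 0.0199
```

{"fn": "drive_tool", "kwargs": {
  "targets": [0,0,0,0,-5.2,1.5,0,0,0,0,0,-5.0,2.1,0,0,0,0,0,-4.8,2.4,0,0,0,0,0,-4.5,3.0,0]
}}

```text
clock: 31.8
position: [0.5448, 0.0172, 0.1693]
ee_rot: [0.001, 0.552, 0.834, 0.001]
contact_force: [6.0, -0.9, -0.6]
width: 0.0202
```

```bash
python3 -c "
from h import *
feel()"
```

```text
t 31.8 th -35.7 r 57.1 Ft 3.86 Fr -3.53 Fy -3.16 w 0.0202
```

{"fn": "drive_tool", "kwargs": {
  "targets": [0,0,0,0,-4.2,3.4,0,0,0,0,0,-3.9,3.8,0,0,0,0,0,-3.5,4.1,0,0,0,0,0,-3.0,4.5,0]
}}

```text
clock: 32.3
position: [0.5309, 0.0114, 0.1532]
ee_rot: [0.0, 0.552, 0.834, 0.0]
contact_force: [4.0, 0.3, 2.9]
width: 0.0199
```

```bash
python3 -c "
from h import *
feel()"
```

```text
t 32.3 th -58.0 r 57.0 Ft 4.51 Fr -1.7 Fy -1.35 w 0.0199
```

{"fn": "drive_tool", "kwargs": {
  "targets": [0,0,0,0,-2.6,4.7,0,0,0,0,0,-2.1,5.0,0,0,0,0,0,-1.6,5.1,0,0,0,0,0,-1.1,5.3,0]
}}

```text
clock: 32.8
position: [0.5239, 0.0084, 0.133]
ee_rot: [-0.0, 0.552, 0.834, -0.0]
contact_force: [2.5, 0.7, 6.5]
width: 0.0204
```

```bash
python3 -c "
from h import *
feel()"
```

```text
t 32.8 th -79.9 r 56.9 Ft 6.88 Fr -1.37 Fy -0.31 w 0.0204
```

{"fn": "drive_tool", "kwargs": {
  "targets": [0,0,0,0,-0.6,5.4,0,0,0,0,0,-0.1,5.4,0,0,0,0,0,0.5,5.3,0,0,0,0,0,1.0,5.3,0]
}}

```text
clock: 33.3
position: [0.5244, 0.0086, 0.1119]
ee_rot: [-0.0, 0.552, 0.834, -0.0]
contact_force: [1.5, -0.6, 8.6]
width: 0.0203
```

```bash
python3 -c "
from h import *
feel()"
```

```text
t 33.3 th -101.3 r 56.6 Ft 8.23 Fr -2.82 Fy -1.17 w 0.0203
```

{"fn": "drive_tool", "kwargs": {
  "targets": [0,0,0,0,1.5,5.2,0,0,0,0,0,2.1,5.0,0,0,0,0,0,2.4,4.8,0,0,0,0,0,3.0,4.5,0]
}}

```text
clock: 33.8
position: [0.5319, 0.0118, 0.0925]
ee_rot: [-0.001, 0.552, 0.834, -0.001]
contact_force: [-0.6, -1.7, 9.5]
width: 0.0202
```

```bash
python3 -c "
from h import *
feel()"
```

```text
t 33.8 th -122.9 r 56.2 Ft 8.59 Fr -4.14 Fy -1.35 w 0.0202
```

{"fn": "drive_tool", "kwargs": {
  "targets": [0,0,0,0,-3.0,-4.5,0,0,0,0,0,-2.4,-4.8,0,0,0,0,0,-2.1,-5.0,0,0,0,0,0,-1.5,-5.2,0]
}}

```text
clock: 34.3
position: [0.5244, 0.0087, 0.1116]
ee_rot: [-0.0, 0.552, 0.834, -0.0]
contact_force: [4.6, -0.6, -2.6]
width: 0.0201
```

```bash
python3 -c "
from h import *
feel()"
```

```text
t 34.3 th -101.6 r 56.6 Ft -3.3 Fr -3.36 Fy -2.33 w 0.0201
```

{"fn": "drive_tool", "kwargs": {
  "targets": [0,0,0,0,-1.0,-5.3,0,0,0,0,0,-0.5,-5.3,0,0,0,0,0,0.1,-5.4,0,0,0,0,0,0.6,-5.4,0]
}}

```text
clock: 34.8
position: [0.5237, 0.0083, 0.133]
ee_rot: [-0.0, 0.552, 0.834, -0.0]
contact_force: [4.0, -0.9, -5.5]
width: 0.0205
```

```bash
python3 -c "
from h import *
feel()"
```

```text
t 34.8 th -79.9 r 57.1 Ft -4.81 Fr -4.27 Fy -2.39 w 0.0205
```

{"fn": "drive_tool", "kwargs": {
  "targets": [0,0,0,0,1.1,-5.3,0,0,0,0,0,1.6,-5.1,0,0,0,0,0,2.1,-5.0,0,0,0,0,0,2.6,-4.7,0]
}}

```text
clock: 35.3
position: [0.5303, 0.0112, 0.1529]
ee_rot: [-0.001, 0.552, 0.834, -0.001]
contact_force: [2.3, -2.6, -7.0]
width: 0.0201
```

```bash
python3 -c "
from h import *
feel()"
```

```text
t 35.3 th -58.6 r 57.4 Ft -5.43 Fr -4.58 Fy -3.29 w 0.0201
```

{"fn": "drive_tool", "kwargs": {
  "targets": [0,0,0,0,3.0,-4.5,0,0,0,0,0,3.5,-4.1,0,0,0,0,0,3.9,-3.8,0,0,0,0,0,4.2,-3.4,0]
}}

```text
clock: 35.8
position: [0.5434, 0.0167, 0.1686]
ee_rot: [-0.001, 0.552, 0.834, -0.001]
contact_force: [-1.2, -4.6, -8.7]
width: 0.0203
```

```bash
python3 -c "
from h import *
feel()"
```

```text
t 35.8 th -37.3 r 57.4 Ft -7.59 Fr -5.13 Fy -3.75 w 0.0203
```

{"fn": "drive_tool", "kwargs": {
  "targets": [0,0,0,0,4.5,-3.0,0,0,0,0,0,4.8,-2.4,0,0,0,0,0,5.0,-2.1,0,0,0,0,0,5.2,-1.5,0]
}}

```text
clock: 36.3
position: [0.5596, 0.0235, 0.1773]
ee_rot: [-0.002, 0.552, 0.834, -0.003]
contact_force: [-5.4, -7.6, -5.8]
width: 0.0204
```

```bash
python3 -c "
from h import *
feel()"
```

```text
t 36.3 th -17.6 r 57.0 Ft -9.32 Fr -3.12 Fy -4.9 w 0.0204
```

{"fn": "drive_tool", "kwargs": {
  "targets": [0,0,0,0,5.3,-1.0,0,0,0,0,0,5.3,-0.5,0,0,0,0,0,5.4,0.1,0,0,0,0,0,5.4,0.6,0]
}}

```text
clock: 36.8
position: [0.5786, 0.0315, 0.179]
ee_rot: [-0.002, 0.552, 0.834, -0.004]
contact_force: [-7.0, -7.0, -0.3]
width: 0.0197
```

```bash
python3 -c "
from h import *
feel()"
```

```text
t 36.8 th 3.5 r 56.1 Ft -9.13 Fr -0.89 Fy -3.73 w 0.0197
```

```bash
python3 fit.py "[(258.5,2.47),(280,1.03),(301.7,-.46),(323.5,-1.87),(344.3,-4.1),(5.5,-4.4)]"; python3 fit.py "[(29,-4.14),(7.5,-5.1),(346,-4.4),(324,-1.6),(302,-.94),(280,1.43),(258.7,2.78),(237,3.14),(258.4,2.15),(280,.64),(301.4,.02),(322.7,-2.14),(342.4,-3.87),(3.5,-3.7)]"
```

```text
F0 4.65 target 293.72704172640977 c [] res [ 0.2  0.1 -0.2 -0.4  0.5 -0. ]
F0 4.46 target 303.8720221623852 c [-0.69417869] res [ 0.   0.1 -0.1 -0.3  0.5 -0.2]
F0 4.47 target 292.7592136220801 c [] res [-0.3  0.8  0.8 -0.7  0.2 -0.4 -0.3  0.6  0.4  0.3 -0.7 -0.1  0.5 -0.5]
F0 4.34 target 298.2892469614496 c [-0.36047125] res [-0.6  0.7  0.8 -0.6  0.3 -0.4 -0.4  0.3  0.3  0.4 -0.6 -0.   0.5 -0.6]
```

Forward/backward averages put the heavy-side-down angle at a crank angle of about 294 to 298°. There is time to check the opposite zero near 114°.

{"fn": "drive_tool", "kwargs": {
  "targets": [0,0,0,0,5.3,1.1,0,0,0,0,0,5.1,1.6,0,0,0,0,0,5.0,2.1,0,0,0,0,0,4.7,2.6,0,0,0,0,0,4.5,3.0,0,0,0,0,0,4.1,3.5,0,0,0,0,0,3.8,3.9,0,0,0,0,0,3.4,4.2,0]
}}

```text
clock: 37.8
position: [0.6134, 0.0461, 0.1589]
ee_rot: [-0.001, 0.552, 0.834, -0.002]
contact_force: [-6.5, -6.8, 5.6]
width: 0.0202
```

```bash
python3 -c "
from h import *
feel()"
```

```text
t 37.8 th 48.9 r 54.6 Ft -9.92 Fr -2.82 Fy -3.73 w 0.0202
```

{"fn": "drive_tool", "kwargs": {
  "targets": [0,0,0,0,3.0,4.5,0,0,0,0,0,2.4,4.8,0,0,0,0,0,2.1,5.0,0,0,0,0,0,1.5,5.2,0]
}}

```text
clock: 38.3
position: [0.6228, 0.0501, 0.14]
ee_rot: [0.0, 0.552, 0.834, -0.0]
contact_force: [-4.7, -5.8, 5.9]
width: 0.0202
```

```bash
python3 -c "
from h import *
feel()"
```

```text
t 38.3 th 71.7 r 54.1 Ft -7.7 Fr -4.4 Fy -3.45 w 0.0202
```

{"fn": "drive_tool", "kwargs": {
  "targets": [0,0,0,0,1.0,5.3,0,0,0,0,0,0.5,5.3,0,0,0,0,0,-0.1,5.4,0,0,0,0,0,-0.6,5.4,0]
}}

```text
clock: 38.8
position: [0.6248, 0.051, 0.119]
ee_rot: [0.001, 0.552, 0.834, 0.001]
contact_force: [-3.6, -3.3, 7.2]
width: 0.0201
```

```bash
python3 -c "
from h import *
feel()"
```

```text
t 38.8 th 94.2 r 53.7 Ft -6.83 Fr -5.13 Fy -1.62 w 0.0201
```

{"fn": "drive_tool", "kwargs": {
  "targets": [0,0,0,0,-1.1,5.3,0,0,0,0,0,-1.6,5.1,0,0,0,0,0,-2.1,5.0,0,0,0,0,0,-2.6,4.7,0]
}}

```text
clock: 39.3
position: [0.6196, 0.0487, 0.0992]
ee_rot: [0.002, 0.552, 0.834, 0.002]
contact_force: [-0.1, -2.6, 7.4]
width: 0.0202
```

```bash
python3 -c "
from h import *
feel()"
```

```text
t 39.3 th 116.5 r 53.5 Ft -6.14 Fr -4.25 Fy -2.35 w 0.0202
```

{"fn": "drive_tool", "kwargs": {
  "targets": [0,0,0,0,-3.0,4.5,0,0,0,0,0,-3.5,4.1,0,0,0,0,0,-3.9,3.8,0,0,0,0,0,-4.2,3.4,0]
}}

```text
clock: 39.8
position: [0.6064, 0.0432, 0.0818]
ee_rot: [0.002, 0.552, 0.834, 0.002]
contact_force: [2.5, -0.0, 2.5]
width: 0.0198
```

```bash
python3 -c "
from h import *
feel()"
```

```text
t 39.8 th 140.8 r 53.2 Ft -3.4 Fr -0.49 Fy -1.01 w 0.0198
```

{"fn": "drive_tool", "kwargs": {
  "targets": [0,0,0,0,4.2,-3.4,0,0,0,0,0,3.9,-3.8,0,0,0,0,0,3.5,-4.1,0,0,0,0,0,3.0,-4.5,0]
}}

```text
clock: 40.3
position: [0.6163, 0.0474, 0.0945]
ee_rot: [-0.001, 0.552, 0.834, -0.001]
contact_force: [0.7, -5.2, -6.6]
width: 0.0203
```

```bash
python3 -c "
from h import *
feel()"
```

```text
t 40.3 th 122.8 r 52.7 Ft 6.28 Fr 2.43 Fy -5.1 w 0.0203
```

{"fn": "drive_tool", "kwargs": {
  "targets": [0,0,0,0,2.6,-4.7,0,0,0,0,0,2.1,-5.0,0,0,0,0,0,1.6,-5.1,0,0,0,0,0,1.1,-5.3,0]
}}

```text
clock: 40.8
position: [0.6243, 0.0508, 0.1166]
ee_rot: [0.0, 0.552, 0.834, 0.0]
contact_force: [-0.7, -5.5, -3.5]
width: 0.0201
```

```bash
python3 -c "
from h import *
feel()"
```

```text
t 40.8 th 96.9 r 53.4 Ft 3.81 Fr -2.33 Fy -4.77 w 0.0201
```

{"fn": "drive_tool", "kwargs": {
  "targets": [0,0,0,0,0.6,-5.4,0,0,0,0,0,0.1,-5.4,0,0,0,0,0,-0.5,-5.3,0,0,0,0,0,-1.0,-5.3,0]
}}

```text
clock: 41.3
position: [0.6232, 0.0503, 0.138]
ee_rot: [0.0, 0.552, 0.834, -0.0]
contact_force: [-1.1, -5.3, -3.5]
width: 0.0201
```

```bash
python3 -c "
from h import *
feel()"
```

```text
t 41.3 th 73.8 r 53.9 Ft 2.54 Fr -4.0 Fy -4.44 w 0.0201
```

```bash
python3 fit.py "[(258.5,2.47),(280,1.03),(301.7,-.46),(323.5,-1.87),(344.3,-4.1),(5.5,-4.4),(72.7,-2.58),(95.5,-1.51),(119.6,.07)]"; python3 - <<'E'
from h import *
print(arc(76.5,54,4).tolist(),arc(9,-64,12).tolist(),arc(9,-36,8).tolist(),arc(-36,-69,6).tolist())
E
```

```text
F0 4.52 target 293.9414772208291 c [] res [ 0.2  0.1 -0.2 -0.4  0.6  0.1 -0.4  0.1  0.4]
F0 4.45 target 294.24663197333007 c [-0.07675999] res [ 0.1 -0.  -0.2 -0.4  0.6  0.1 -0.5  0.   0.3]
[[-1.5, -5.2], [-2.1, -5.0], [-2.4, -4.8], [-3.0, -4.5]] [[-5.8, -0.6], [-5.8, 0.0], [-5.8, 0.6], [-5.7, 1.3], [-5.6, 1.8], [-5.3, 2.4], [-5.0, 3.0], [-4.7, 3.5], [-4.3, 3.9], [-3.8, 4.4], [-3.4, 4.8], [-2.8, 5.1]] [[-5.4, -0.6], [-5.4, -0.1], [-5.3, 0.5], [-5.3, 1.0], [-5.2, 1.5], [-5.0, 2.1], [-4.8, 2.4], [-4.5, 3.0]] [[-4.1, 3.3], [-3.8, 3.7], [-3.4, 4.0], [-3.0, 4.4], [-2.6, 4.6], [-2.1, 4.8]]
```

Everything agrees on 294° (F0 4.5 N, within the 3.3–5 N given). Moving there now.

{"fn": "drive_tool", "kwargs": {
  "targets": [0,0,0,0,-1.5,-5.2,0,0,0,0,0,-2.1,-5.0,0,0,0,0,0,-2.4,-4.8,0,0,0,0,0,-3.0,-4.5,0,0,0,0,0,-3.4,-4.2,0,0,0,0,0,-3.8,-3.9,0,0,0,0,0,-4.1,-3.5,0,0,0,0,0,-4.5,-3.0,0,0,0,0,0,-4.7,-2.6,0,0,0,0,0,-5.0,-2.1,0,0,0,0,0,-5.1,-1.6,0,0,0,0,0,-5.3,-1.1,0]
}}

```text
clock: 42.8
position: [0.5823, 0.0331, 0.1789]
ee_rot: [0.0, 0.552, 0.834, 0.001]
contact_force: [2.1, -4.2, -7.1]
width: 0.0202
```

{"fn": "drive_tool", "kwargs": {
  "targets": [0,0,0,0,-5.8,-0.6,0,0,0,0,0,-5.8,0.0,0,0,0,0,0,-5.8,0.6,0,0,0,0,0,-5.7,1.3,0,0,0,0,0,-5.6,1.8,0,0,0,0,0,-5.3,2.4,0,0,0,0,0,-5.0,3.0,0,0,0,0,0,-4.7,3.5,0,0,0,0,0,-4.3,3.9,0,0,0,0,0,-3.8,4.4,0,0,0,0,0,-3.4,4.8,0,0,0,0,0,-2.8,5.1,0]
}}

```text
clock: 44.3
position: [0.5285, 0.0103, 0.1486]
ee_rot: [0.0, 0.552, 0.834, 0.0]
contact_force: [4.0, -0.3, 4.1]
width: 0.02
```

{"fn": "drive_tool", "kwargs": {
  "targets": [0,0,0,0,-0.8,1.7,0,0,0,0,0,0,0,0,0,0,0,0,0,0,0,0,0,0,0,0,0,0,0,0,0,0,0,0,0,0,0,0,0,0,0,0,0,0,0,0,0,0,0,0,0,0,0,0,0,0]
}}

```text
clock: 45.3
position: [0.5276, 0.01, 0.1467]
ee_rot: [-0.0, 0.552, 0.834, -0.0]
contact_force: [1.7, -0.9, 1.0]
width: 0.0201
```

```bash
python3 - <<'E'
from h import *
feel()
import cv2
cv2.imwrite("pics/w6.png",get_image("wrist")[:,:,::-1])
b=get_image("scene")[110:310,270:470,::-1];cv2.imwrite("pics/s6.png",cv2.resize(b,(600,600),interpolation=cv2.INTER_CUBIC))
feel()
E
```

```text
t 45.3 th -65.5 r 57.1 Ft 1.43 Fr -0.64 Fy -1.51 w 0.0201
t 45.4 th -65.5 r 57.0 Ft 2.3 Fr -1.08 Fy -1.12 w 0.0199
```

View pics/w6.png

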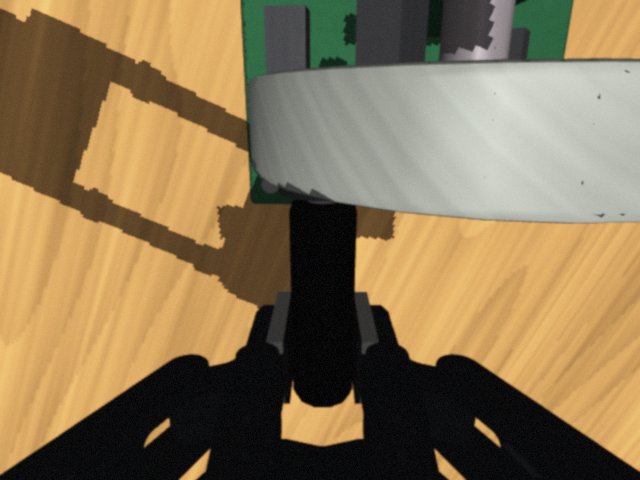

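View pics/s6.png

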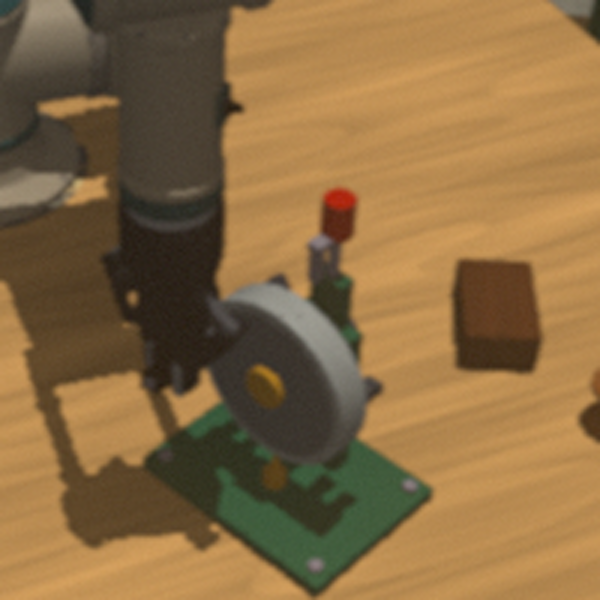

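The handle is in the jaws, the cap is still up at (340,215), and the crank is at about 294.5°. I'll make one check by approaching from the other side.

{"fn": "drive_tool", "kwargs": {
  "targets": [0,0,0,0,-1.2,2.6,0,0,0,0,0,-1.0,2.7,0,0,0,0,0,-0.9,2.7,0,0,0,0,0,0.9,-2.7,0,0,0,0,0,1.0,-2.7,0,0,0,0,0,1.2,-2.6,0,0,0,0,0,0,0,0,0,0,0,0,0,0,0,0,0,0,0,0,0,0,0,0,0,0,0,0,0,0,0,0,0,0,0,0]
}}

```text
clock: 46.78
position: [0.5275, 0.01, 0.1467]
ee_rot: [-0.0, 0.552, 0.834, -0.0]
contact_force: [0.1, -3.4, -5.7]
width: 0.0201
```

```bash
python3 -c "
from h import *
feel();print(get_state()['position'])"
```

```text
t 46.775 th -65.5 r 57.1 Ft -5.71 Fr -1.25 Fy -3.17 w 0.0201
[0.52754022 0.01000961 0.1466831 ]
```

{"fn": "drive_tool", "kwargs": {
  "targets": [0,0,0,0,0,0,0,0,0,0,0,0,0,0,0,0,0,0,0,0,0,0,0,0,0,0,0,0]
}}

```text
clock: 47.28
position: [0.5277, 0.01, 0.1468]
ee_rot: [-0.0, 0.552, 0.834, -0.0]
contact_force: [-0.3, -3.3, -4.8]
width: 0.0201
```

```bash
python3 -c "
from h import *
feel();print(get_state()['position'])"
```

```text
t 47.275 th -65.4 r 57.1 Ft -5.05 Fr -0.61 Fy -2.96 w 0.0201
[0.52765943 0.0100279  0.14677055]
```

The stopped reading from this side still holds a lot of drag. I'll make one more slow bidirectional pass around 294°.

```bash
python3 -c "
from h import *
print(arc(294,318,4).tolist());print(arc(318,270,16).tolist());print(arc(270,318,16).tolist())"
```

```text
[[2.6, -5.1], [3.1, -4.8], [3.6, -4.5], [4.1, -4.1]]
[[-2.1, 2.0], [-2.0, 2.1], [-1.8, 2.2], [-1.8, 2.3], [-1.6, 2.3], [-1.5, 2.5], [-1.4, 2.5], [-1.2, 2.6], [-1.1, 2.7], [-1.0, 2.7], [-0.8, 2.8], [-0.7, 2.8], [-0.5, 2.8], [-0.4, 2.9], [-0.2, 2.8], [-0.1, 2.9]]
[[0.1, -2.9], [0.2, -2.8], [0.4, -2.9], [0.5, -2.8], [0.7, -2.8], [0.8, -2.8], [1.0, -2.7], [1.1, -2.7], [1.2, -2.6], [1.4, -2.5], [1.5, -2.5], [1.6, -2.3], [1.8, -2.3], [1.8, -2.2], [2.0, -2.1], [2.1, -2.0]]
```

{"fn": "drive_tool", "kwargs": {
  "targets": [0,0,0,0,2.6,-5.1,0,0,0,0,0,3.1,-4.8,0,0,0,0,0,3.6,-4.5,0,0,0,0,0,4.1,-4.1,0,0,0,0,0,-2.1,2.0,0,0,0,0,0,-2.0,2.1,0,0,0,0,0,-1.8,2.2,0,0,0,0,0,-1.8,2.3,0]
}}

```text
clock: 48.28
position: [0.5349, 0.013, 0.1586]
ee_rot: [0.002, 0.552, 0.834, 0.002]
contact_force: [-0.6, -0.6, 4.6]
width: 0.0203
```

```bash
python3 -c "
from h import *
feel()"
```

```text
t 48.275 th -51.1 r 56.6 Ft 3.03 Fr 3.49 Fy -0.34 w 0.0203
```

{"fn": "drive_tool", "kwargs": {
  "targets": [0,0,0,0,-1.6,2.3,0,0,0,0,0,-1.5,2.5,0,0,0,0,0,-1.4,2.5,0,0,0,0,0,-1.2,2.6,0]
}}

```text
clock: 48.78
position: [0.529, 0.0105, 0.1487]
ee_rot: [0.001, 0.552, 0.834, 0.001]
contact_force: [-1.6, -1.2, 6.8]
width: 0.02
```

```bash
python3 -c "
from h import *
feel()"
```

```text
t 48.775 th -63.1 r 56.6 Ft 5.12 Fr 4.85 Fy -0.5 w 0.02
```

{"fn": "drive_tool", "kwargs": {
  "targets": [0,0,0,0,-1.1,2.7,0,0,0,0,0,-1.0,2.7,0,0,0,0,0,-0.8,2.8,0,0,0,0,0,-0.7,2.8,0]
}}

```text
clock: 49.28
position: [0.5251, 0.0089, 0.1375]
ee_rot: [0.001, 0.552, 0.834, 0.001]
contact_force: [-2.0, -0.9, 6.9]
width: 0.02
```

```bash
python3 -c "
from h import *
feel()"
```

```text
t 49.275 th -75.1 r 56.6 Ft 6.12 Fr 3.86 Fy -0.02 w 0.02
```

{"fn": "drive_tool", "kwargs": {
  "targets": [0,0,0,0,-0.5,2.8,0,0,0,0,0,-0.4,2.9,0,0,0,0,0,-0.2,2.8,0,0,0,0,0,-0.1,2.9,0,0,0,0,0,0.1,-2.9,0,0,0,0,0,0.2,-2.8,0,0,0,0,0,0.4,-2.9,0,0,0,0,0,0.5,-2.8,0]
}}

```text
clock: 50.28
position: [0.5244, 0.0087, 0.1357]
ee_rot: [-0.0, 0.552, 0.834, -0.0]
contact_force: [-0.9, -0.9, -3.8]
width: 0.02
```

```bash
python3 -c "
from h import *
feel()"
```

```text
t 50.275 th -77.1 r 56.8 Ft -4.01 Fr 0.29 Fy -0.43 w 0.02
```

{"fn": "drive_tool", "kwargs": {
  "targets": [0,0,0,0,0.7,-2.8,0,0,0,0,0,0.8,-2.8,0,0,0,0,0,1.0,-2.7,0,0,0,0,0,1.1,-2.7,0]
}}

```text
clock: 50.78
position: [0.5277, 0.01, 0.1468]
ee_rot: [-0.0, 0.552, 0.834, -0.0]
contact_force: [-1.1, -2.5, -4.9]
width: 0.0203
```

```bash
python3 -c "
from h import *
feel()"
```

```text
t 50.775 th -65.3 r 57.0 Ft -5.3 Fr -0.32 Fy -1.85 w 0.0203
```

{"fn": "drive_tool", "kwargs": {
  "targets": [0,0,0,0,1.2,-2.6,0,0,0,0,0,1.4,-2.5,0,0,0,0,0,1.5,-2.5,0,0,0,0,0,1.6,-2.3,0]
}}

```text
clock: 51.28
position: [0.5329, 0.0123, 0.1567]
ee_rot: [-0.0, 0.552, 0.834, -0.0]
contact_force: [-1.3, -3.7, -5.8]
width: 0.0197
```

```bash
python3 -c "
from h import *
feel()"
```

```text
t 51.275 th -53.9 r 57.1 Ft -6.28 Fr -1.28 Fy -2.87 w 0.0197
```

The averages are +1.05 N at 284°, -0.09 N at 296° and -1.6 N at 307.5°, so the zero is at about 295°. I'll return to it and hold.

{"fn": "drive_tool", "kwargs": {
  "targets": [0,0,0,0,-1.6,2.3,0,0,0,0,0,-1.5,2.5,0,0,0,0,0,-1.4,2.5,0,0,0,0,0,-1.2,2.6,0,0,0,0,0,0,0,0,0,0,0,0,0,0,0,0,0,0,0,0,0,0,0,0,0,0,0,0,0,0,0,0,0,0,0,0,0,0,0,0,0,0,0,0,0,0,0,0,0,0]
}}

```text
clock: 52.65
position: [0.5291, 0.0105, 0.1488]
ee_rot: [0.001, 0.552, 0.834, 0.001]
contact_force: [-2.3, -1.3, 4.4]
width: 0.0198
```

```bash
python3 - <<'E'
from h import *
import cv2
feel();print(np.abs(get_state()["qd"]).max())
b=get_image("scene")[110:310,270:470,::-1];cv2.imwrite("pics/s7.png",cv2.resize(b,(600,600),interpolation=cv2.INTER_CUBIC))
cv2.imwrite("pics/t7.png",get_image("top")[:,:,::-1])
E
```

```text
t 52.65 th -62.9 r 56.6 Ft 2.7 Fr 4.32 Fy -0.3 w 0.0198
0.001243867098667648
```

View pics/s7.png

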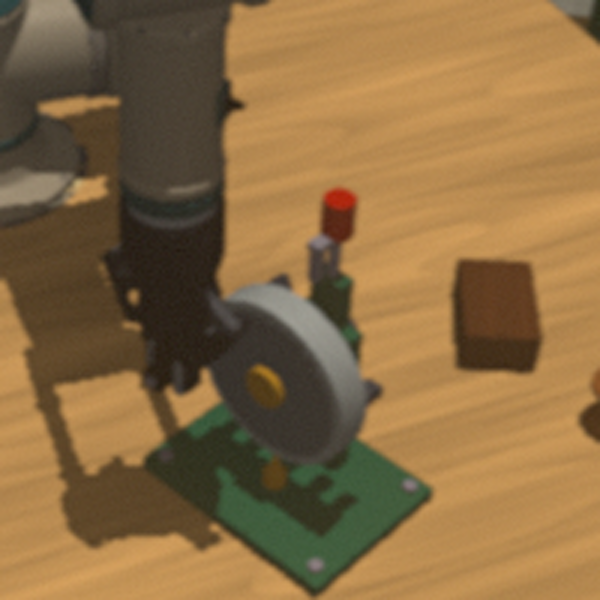

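View pics/t7.png

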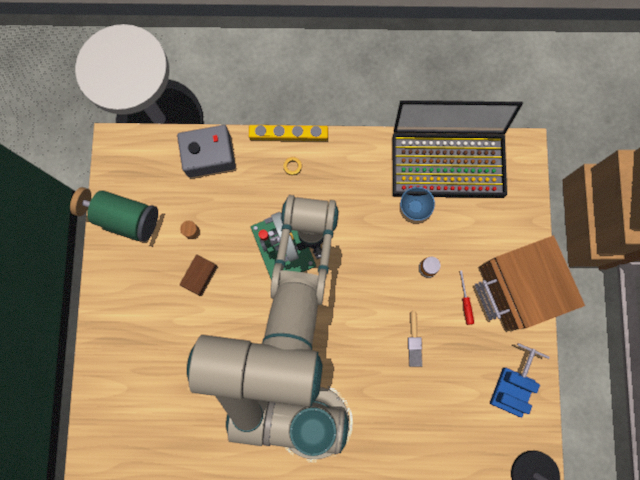

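The bystanders are unmoved and the cap is up. I'll nudge the last 2.5°, settle, and hand in.

{"fn": "drive_tool", "kwargs": {
  "targets": [0,0,0,0,-0.7,1.3,0,0,0,0,0,-0.6,1.2,0,0,0,0,0,0,0,0,0,0,0,0,0,0,0,0,0,0,0,0,0,0,0,0,0,0,0,0,0,0,0,0,0,0,0,0,0,0,0,0,0,0,0,0,0,0,0,0,0,0,0,0,0,0,0,0,0]
}}

```text
clock: 54.0
position: [0.528, 0.0101, 0.1464]
ee_rot: [0.001, 0.552, 0.834, 0.002]
contact_force: [-1.7, -0.7, 6.7]
width: 0.0196
```

```bash
python3 - <<'E'
from h import *
from rig import sign_off
feel();s=get_state();print(np.abs(s["qd"]).max())
print(sign_off())
E
```

```text
t 54.0 th -65.5 r 56.6 Ft 5.34 Fr 4.43 Fy 0.05 w 0.0196
0.0017968483252030958
the job is handed in; nothing more can be done
None
```

I pulled the locking cap fully up (about 29 mm), cranked the wheel through a full turn and back, and handed the job in at 54.0 s with the crank held where I judged the heavy side to be straight down. No verdict was reported.

- **Finding the heavy side:** averaging the force while cranking forward and backward cancelled the bearing drag. The fit gave a slug force of about 4.5 N, inside the 3.3–5 N stated, and put the heavy side down at a crank angle of about 294°. A slow second pass put it at about 295°. The opposite balance point, near 118°, agrees to within a few degrees.
- **Final state:** the crank was at 294.5° by the tool position, with the handle gripped at a 60 N setting (jaws 19.6 mm apart) and the arm still. Just before the last 2.5° nudge, the pictures showed the cap up and no bystander moved.
- **Checks that disagreed:** forces read with the crank held still did not settle to the slug alone. At the final angle they were +1.4 to +2.3 N arriving from one side and −5.1 N from the other. Earlier stopped readings suggested a target anywhere from about 278° to 302°. At hand-in the tangential force was still +5.3 N, which I took to be leftover bearing drag. I relied on the moving averages instead.

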